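# Set up a fossil plate on the light pad

### The arm

A 6-joint arm with a two-finger parallel gripper is mounted at the origin on the work surface. World frame = base frame: x ahead of the robot, y to its left, z up, the work surface at z = 0. Lengths are in mm, angles in degrees, forces in N, time in s.
With the tool pointing down it reaches from about 300 to 850 mm from the base axis. Payload 5.4 kg.
Tool frame: the origin (TCP) lies at the very end of the fingers, on their centre line; the grasp point (between the pads) lies ctrl.tcp_to_grasp behind it (ctrl.tcp_to_grasp is the distance from the TCP to the grasp point, in mm); z points along the fingers, y is the line along which they close (so a half turn about z gives the same grasp; the last joint's range is limited). The gripper opens to 85 mm and grips with 20 to 120 N. Pads are 22 mm wide; open, the fingers measure 114 mm over their backs; the gripper's body (76 mm by 85 mm) begins 54 mm behind the grasp point. The pads swing forward as they close: fully open they stand 13 mm farther back than shut.
Start: joints at [-88.069, 9.076, 91.501, -0, 79.423, -12.038], TCP at [138.777, -557.985, 231.299] pointing down, gripper open.
Joint ranges: [-166.64, 166.64], [-54.1, 131.32], [10.49, 154.53], [-73.88, 253.88], [9.74, 151.15], [-171.62, 171.62]. Speed limits (degrees/s): [147.25, 147.25, 180, 180, 180, 180].

### API

Orientations are given as a 3x3 rotation matrix whose columns are the frame's x, y, z axes.
In Python, from rig import ctrl, read_camera, get_calibration gives the robot as it stands.
- The arm moves only by the tool drive_tool, never from a script. Its argument "deltas" is a list of rows, each a list of 6 numbers: the shift along the tool's x, y, z in cm, then the turn, a rotation vector about the tool's x, y, z in rad. In form: [[tx, ty, tz, rx, ry, rz], ...]. A call has exactly 5 rows; each row is the pose to reach, as a shift and turn from the pose commanded when the call began, along the tool's axes at that moment; what a row does not reach only later rows make up. A row lasts 1/12 s, in which the tool goes at most 41.7 mm and 7.16 degrees, less where a joint would pass 70% of its speed; a pose out of reach is approached as far as the arm can. A call with a gripper value outside its range is refused whole. "claw" is the finger opening in cm, from 0 to 8.54, set as the call begins (left out, the last holds). The fingers move at their own pace and stop on an object; "grip_force" is the grip in N (left out, the last holds). Time passes only in rows, so rows that repeat a pose let the fingers close, or fill a call up. It gives the time, the measured TCP pose, the force, the opening and the grip force at its end, in the units of the state.
- ctrl.read_state(): the state, without advancing time (a new reading comes with each control period).
- read_camera(name): name is "scene" or "top" or "wrist"; returns (picture, depth): 420x560x3 uint8, red, green, blue; 420x560 float32, mm along the optical axis (not along the pixel's ray), 0 where there is no reading.
- get_calibration(name): a dict with "K" (3x3 intrinsics, pixels), "k1" (the pictures are not rectified: a ray, as slopes to the right and down, at radius r is drawn at 1 + k1 r^2 times it, then the intrinsics apply), "origin" and "rotation" of the camera in the world. Camera axes: x right, y down, z forward; pixel columns grow to the right and rows downward; lengths in mm; the calibration is good to about 2 mm. A picture is of the moment at which its call begins: read the wrist's pose just before it. get_calibration takes no time and is no camera call; for the wrist camera it gives the pose at the moment of the call.
- ctrl.finish_job(): hands the job in; it is judged then, once.
The state is a dict: "clock": time; "joint_pos": joint angles; "joint_velocities": joint speeds; "joint_efforts": joint torques, N m; "tcp_pos": TCP position; "ee_rot": TCP orientation; "wrist_force": force on the tool from outside, world axes, zero at the start; "moment": the same for the moment, N m; "opening": finger opening in mm; "grip_force": force on a finger pad.
Only numpy, scipy, OpenCV 4.12 (cv2) and the standard library are available. Lean on these libraries where they do the work, as an engineer would, in place of code of your own. Each camera call takes 0.05 s, during which the arm holds its last target. There are 200 camera calls.

### The job

Gently lay the white diffuser plate squarely in the middle of the light pad's outlined window, long side along the window's long side, and stack the amber fossil plate squarely on top of it, edges flush, without dropping either plate. Only then slide the dimmer's black grip along its track until the white line on it lines up with the orange mark, and let go. Leave the glue bottle, the ammonite and the stone where they are.

Things in the scene. Friction and masses are not known exactly. Their poses are not given: they have to be found in the camera images.
- pad: Light pad, fixed to the bench: flat black slab 170 x 140 x 22 mm with a pale yellow glowing window (70 x 46 mm) inside a thin white outline (88 x 64 mm) in the middle of its top. Origin: centre of its underside, on the bench. x: along the long side of pad and window, y: along the short side, z up.
- pad_window (a point): Centre of the light pad's window, on the pad's flat top face, 22 mm above the bench; axes as the pad's.
- diffuser: White diffuser plate, loose, 80 x 56 x 14 mm, about 75 g, rigid; it starts lying flat on the bench. Origin: centre of its underside. x: along its 80 mm side, y: along its 56 mm side, z up. Both ends are alike.
- amber_plate: Amber-coloured resin plate with a dark fern on its top face, loose, 80 x 56 x 14 mm, about 75 g, rigid; it starts lying flat on the bench, fern up. Origin: centre of its underside. x: along its 80 mm side, y: along its 56 mm side, z up. Either end may point either way.
- dimmer_base: Dimmer box, fixed to the bench: aluminium, 210 x 90 x 30 mm, with a slider track along the middle of its top and a scale of black ticks on the +y side of the track. Origin: centre of its underside. x: along the track, z up.
- dimmer (a joint): Position of the dimmer's grip along its track in m: 0 at the -x end of the box, 0.13 at the +x end (the grip's centre is then 65 mm from the box's centre, at 0 65 mm on the other side). It resists with about 1.5 N of friction and stays where it is left.
- dimmer_top (a point): Centre of the top of the dimmer's grip, 58.5 mm above the bench. The grip is a black block 16 mm along the track, 26 mm across, 28 mm high, standing on the box's top (0.5 mm gap), with a white line across its top at its centre. Axes as the box's.
- mark: Orange mark, a flat arrow 1.5 mm thick, tapering head 16 mm wide and short stem, lying flat on the dimmer box's top beside the track (its -y side, 15 to 41 mm from the track's middle), pointing square at the track; it cannot be moved or touched. Origin: the point on the track's middle line, on the box's top (30 mm above the bench), to which it points. x: along the track, as the box's.
- glue: Bystander: white glue bottle with red cap, 34 mm across, 85 mm tall, standing. Origin: centre of its underside.
- ammonite: Bystander: brown ammonite disc, 72 mm across, about 22 mm high. Origin: centre of its underside.
- stone: Bystander: tan rock, 70 x 50 x 42 mm. Origin: centre of its underside.
Mind the look-alikes: they are no part of the job. Several things have the shape of the diffuser; the one meant has the colours described above.

How it is judged:
By the outcome, as a careful person would: the job done as asked, in the order asked, and still so for the second after the job is handed in, with the robot touching nothing.
It also fails if it takes over 72 s, if anything falls off the work surface, if the arm or the gripper's body presses on something with over 40 N, if the wrist force passes 120 N, or if a joint passes its speed limit or range.

## Working session

There is one attempt and no reset: what is moved stays moved. The work goes in short steps, Python scripts to look and compute and a tool call to move; the robot and the scene stay as the last step left them, time stands still between calls to the robot, and variables do not carry over. Pictures are saved under pics/ and viewed, at most 12 in all, crops included, and the job is handed in when it is done.

Besides the shell and the picture viewer there is one more tool, called after "Emit:" as name(argument=value, ...) on one line, values as JSON. drive_tool: Moves the arm, as the interface text tells. Its arguments: {"type":"object","properties":{"deltas":{"type":"array"},"claw":{"type":"number"},"grip_force":{"type":"number"}},"required":["deltas"]}

```bash
mkdir -p pics; ls; cat > h.py <<'E'
import numpy as np, cv2
from rig import ctrl, read_camera, get_calibration
def ray(c,px):
    K=np.array(c["K"],float);k=c["k1"]
    px=np.atleast_2d(np.array(px,float))
    d=np.c_[(px[:,0]-K[0,2])/K[0,0],(px[:,1]-K[1,2])/K[1,1]]
    u=d.copy()
    for _ in range(20): u=d/(1+k*(u**2).sum(1,keepdims=True))
    return np.array(c["origin"],float),np.c_[u,np.ones(len(u))]@np.array(c["rotation"],float).T
def onplane(c,px,z):
    o,d=ray(c,px); return o+d*((z-o[2])/d[:,2])[:,None]
def proj(c,P):
    K=np.array(c["K"],float);p=(np.atleast_2d(P)-np.array(c["origin"]))@np.array(c["rotation"])
    u=p[:,:2]/p[:,2:]; u=u*(1+c["k1"]*(u**2).sum(1,keepdims=True))
    return u*[K[0,0],K[1,1]]+[K[0,2],K[1,2]]
def save(n,im): cv2.imwrite(f"pics/{n}.png",im[:,:,::-1])
E
python3 - <<'E'
from h import *
np.set_printoptions(precision=3,suppress=True)
for n in("scene","top"):
    im,d=read_camera(n);save(n,im);np.savez(n,im=im,d=d,**{k:np.array(v) for k,v in get_calibration(n).items()})
    c=get_calibration(n);print(n,c["K"],c["origin"],c["rotation"],c["k1"])
c=get_calibration("wrist");print(c);print(ctrl.tcp_to_grasp);print(ctrl.read_state())
E
```

```text
pics
scene [[449.976   0.    274.048]
 [  0.    449.976 211.066]
 [  0.      0.      1.   ]] [890.863 335.201 780.538] [[-0.737  0.574 -0.357]
 [ 0.676  0.621 -0.397]
 [-0.007 -0.534 -0.846]] -0.09824068562670071
top [[519.189   0.    284.509]
 [  0.    519.189 216.458]
 [  0.      0.      1.   ]] [ 431.671  -21.434 1114.28 ] [[-0.016 -0.991  0.135]
 [-1.     0.015 -0.006]
 [ 0.004 -0.135 -0.991]] -0.18289015701160258
{'K': array([[331.349,   0.   , 280.636],
       [  0.   , 331.349, 207.626],
       [  0.   ,   0.   ,   1.   ]]), 'k1': -0.0749770183572546, 'origin': array([ 204.988, -541.455,  373.557]), 'rotation': array([[ 0.241, -0.935, -0.26 ],
       [-0.971, -0.232, -0.063],
       [-0.002,  0.268, -0.963]])}
18.700000000000003
{'clock': 0.1, 'joint_pos': array([-88.069,   9.111,  91.564,  -0.001,  79.423, -12.038]), 'joint_velocities': array([ 0.009, -0.04 , -0.2  , -0.017,  0.059,  0.037]), 'joint_efforts': array([ -0.   , -39.699, -33.234,  -0.   ,   0.004,   0.   ]), 'tcp_pos': array([ 138.756, -557.455,  230.405]), 'ee_rot': array([[ 0.97 ,  0.241, -0.   ],
       [ 0.241, -0.97 ,  0.002],
       [ 0.   , -0.002, -1.   ]]), 'wrist_force': array([-0.16 ,  0.311,  0.452]), 'moment': array([ 0.045, -0.022, -0.006]), 'grip_force': 0.0, 'opening': 85.74617273096679}
```

View pics/top.png

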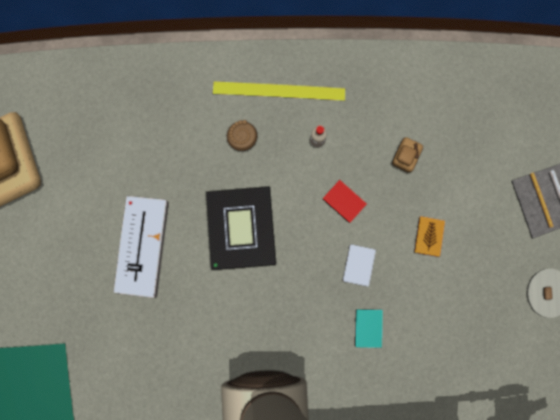

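View pics/scene.png

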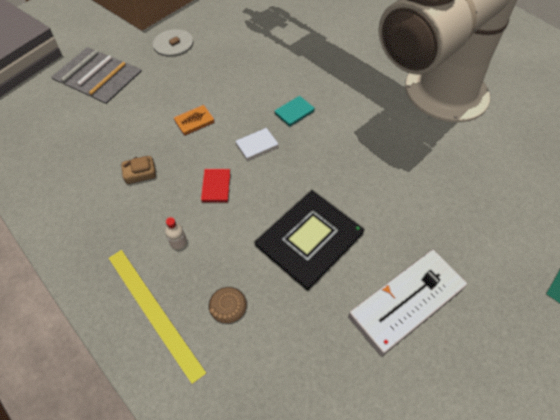

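The top view shows these plate-shaped candidates:

| Plate | Pixel (top) | Pixel (scene) |
|---|---|---|
| white | (360,265) | (257,144) |
| red | (345,201) | – |
| teal | (369,328) | – |
| amber with fern | (430,236) | (194,120) |

White is the diffuser, and amber with the fern is the fossil plate. The pad is at (241,228), the dimmer grip at (135,268) and the orange mark at (155,237). I'll confirm with a crop and measure.

```bash
cat >> h.py <<'E'
def blob(m,near=None):
    n,l,s,ce=cv2.connectedComponentsWithStats(m.astype(np.uint8))
    ok=[i for i in range(1,n) if s[i,4]>25]
    i=min(ok,key=lambda i:np.hypot(*(ce[i]-near))) if near is not None else max(ok,key=lambda i:s[i,4])
    return l==i
def rect(c,m,z):
    "min-area rectangle of mask on plane z: centre, (long,short), yaw of long side deg in (-90,90]"
    cs,_=cv2.findContours(m.astype(np.uint8),cv2.RETR_EXTERNAL,cv2.CHAIN_APPROX_NONE)
    k=max(cs,key=cv2.contourArea)[:,0,:]
    P=onplane(c,k,z)[:,:2]
    (x,y),(w,h),a=cv2.minAreaRect(P.astype(np.float32))
    if h>w: w,h,a=h,w,a+90
    return np.array([x,y]),(w,h),(a+90)%180-90
E
python3 - <<'E'
from h import *
np.set_printoptions(precision=1,suppress=True)
near={"diff":{"top":(360,265),"scene":(257,144)},"amber":{"top":(430,236),"scene":(194,120)},"win":{"top":(241,228),"scene":(310,238)}}
D={n:dict(np.load(n+".npz")) for n in("top","scene")}
for k,v in near.items():
    rr=[]
    for n in D:
        c=D[n];c["k1"]=float(c["k1"]);im=c["im"];hsv=cv2.cvtColor(im,cv2.COLOR_RGB2HSV);H,S,V=cv2.split(hsv)
        m={"diff":(V>180)&(S<50),"amber":(H>5)&(H<25)&(S>170),"win":(H>20)&(H<45)&(S>35)&(V>150)}[k]
        m=blob(m,v[n]);
        if k=="amber": m=cv2.morphologyEx(m.astype(np.uint8),cv2.MORPH_CLOSE,np.ones((9,9)))>0
        ys,xs=np.nonzero(m);hull=cv2.moments(m.astype(np.uint8),True);ce=(hull["m10"]/hull["m00"],hull["m01"]/hull["m00"])
        print(k,n,m.sum(),np.array(ce),rect(c,m,22 if k=="win" else 14), "depth z med",
          )
        o,d=ray(c,ce);rr.append((o,d[0]/np.linalg.norm(d[0])))
    (o1,d1),(o2,d2)=rr
    t=np.linalg.lstsq(np.c_[d1,-d2],o2-o1,rcond=None)[0]
    print("  2view",o1+t[0]*d1,o2+t[1]*d2)
im=D["top"]["im"][170:360,300:470];save("crop1",cv2.resize(im,None,fx=3,fy=3,interpolation=cv2.INTER_CUBIC))
E
```

```text
diff top 923 [359.1 264.8] (array([ 475.2, -185.2]), (77.95429992675781, 53.994056701660156), -12.98712158203125) depth z med
diff scene 657 [256.4 142.1] (array([ 472.9, -186.1]), (78.62553405761719, 54.82630920410156), -13.029335021972656) depth z med
  2view [ 474.9 -184.8   16.2] [ 474.6 -184.4   16.1]
amber top 839 [429.1 236.2] (array([ 533.3, -340.3]), (76.25679779052734, 53.536468505859375), -11.402503967285156) depth z med
amber scene 602 [193.8 119.6] (array([ 534. , -338.1]), (76.86691284179688, 59.658145904541016), -10.925071716308594) depth z med
  2view [ 533.5 -341.2   10.8] [ 532.9 -340.7   10.6]
win top 691 [239.9 227.2] (array([558.6,  66.7]), (69.11144256591797, 45.27387619018555), 3.6172211170196533) depth z med
win scene 756 [309.6 234.5] (array([556.1,  64.6]), (70.29887390136719, 46.07143783569336), 4.286680221557617) depth z med
  2view [558.1  66.3  25.1] [558.2  66.3  25.1]
```

View pics/crop1.png

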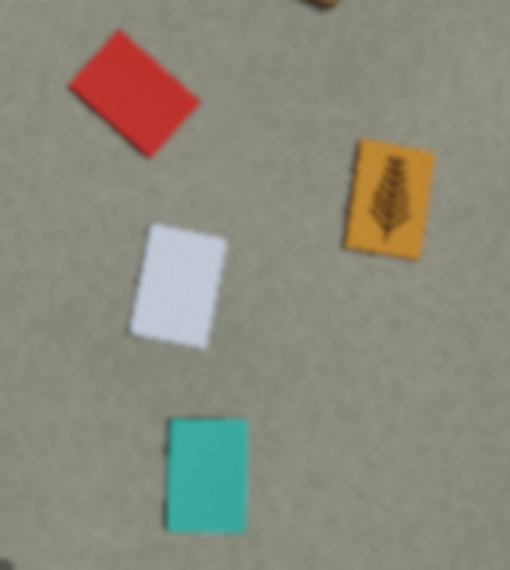

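Confirmed: the white plate is the diffuser, and the orange one with the dark fern is the amber plate. Next I'll plan the approach above the diffuser.

```bash
cat >> h.py <<'E'
from scipy.spatial.transform import Rotation as Ro
def plan(p,yaw,start=None):
    s=ctrl.read_state();p0=np.array(s["tcp_pos"]);R0=np.array(s["ee_rot"])
    if start is not None: p0=np.array(start[0],float);R0=Ro.from_euler("z",start[1],degrees=True).as_matrix()@np.diag([1,-1,-1])
    Rt=Ro.from_euler("z",yaw,degrees=True).as_matrix()@np.diag([1.,-1,-1])
    t=R0.T@(np.array(p)-p0)/10;r=Ro.from_matrix(R0.T@Rt).as_rotvec()
    print("delta",np.round(t,2),np.round(r,3),"rows",round(max(np.linalg.norm(t)/4.1,np.linalg.norm(r)/.124),1))
def st():
    s=ctrl.read_state();R=np.array(s["ee_rot"])
    print("t%.2f"%s["clock"],np.round(s["tcp_pos"],1),"yaw %.2f"%np.degrees(np.arctan2(R[1,0],R[0,0])),"tilt",np.round(R[:2,2],3),"open %.1f"%s["opening"],"F",np.round(s["wrist_force"],1),"grip",s["grip_force"])
E
python3 -c "
from h import *
plan((474.5,-185,130),-13)"
```

```text
delta [ 41.57 -28.02  10.1 ] [-0.002  0.     0.471] rows 12.5
```

Emit:
drive_tool(deltas=[[3.33,-2.24,0.81,0,0,0],[6.66,-4.48,1.62,0,0,0],[9.99,-6.72,2.43,0,0,0],[13.32,-8.96,3.24,0,0,0],[16.65,-11.2,4.05,0,0,0]], claw=8.5)

```text
clock: 0.52
tcp_pos: [274.1, -407.3, 190.0]
ee_rot: [[0.971, 0.241, -0.0], [0.241, -0.971, 0.001], [0.0, -0.001, -1.0]]
wrist_force: [-0.1, -0.6, 0.8]
opening: 85.1
grip_force: 0.0
```

Emit:
drive_tool(deltas=[[3.33,-2.24,0.81,0,0,0],[6.66,-4.48,1.62,0,0,0],[9.99,-6.72,2.43,0,0,0],[13.32,-8.96,3.24,0,0,0],[16.65,-11.2,4.05,0,0,0]])

```text
clock: 0.93
tcp_pos: [408.6, -258.3, 149.7]
ee_rot: [[0.97, 0.241, -0.0], [0.241, -0.97, 0.0], [-0.0, -0.0, -1.0]]
wrist_force: [0.4, 0.1, -0.0]
opening: 85.3
grip_force: 0.0
```

Emit:
drive_tool(deltas=[[2.1,-1.4,0.5,0,0,0.118],[4.2,-2.8,1.0,0,0,0.236],[6.2,-4.2,1.5,0,0,0.354],[8.3,-5.6,2.0,0,0,0.471],[8.3,-5.6,2.0,0,0,0.471]])

```text
clock: 1.35
tcp_pos: [475.9, -182.3, 128.8]
ee_rot: [[0.974, -0.227, -0.001], [-0.227, -0.974, 0.003], [-0.002, -0.002, -1.0]]
wrist_force: [0.0, 0.5, -0.3]
opening: 84.9
grip_force: 0.0
```

```bash
python3 - <<'E'
from h import *
st()
c=get_calibration("wrist");im,d=read_camera("wrist");save("w1",im)
st()
m=blob((im.min(2)>150)&(np.ptp(im.astype(int),axis=2)<45),proj(c,(474.5,-185,14))[0])
print(rect(c,m,14),m.sum(),proj(c,(474.5,-185,14)))
E
```

```text
t1.35 [ 475.9 -182.3  128.8] yaw -13.11 tilt [-0.001  0.003] open 84.9 F [ 0.   0.5 -0.3] grip 0.0
t1.40 [ 475.1 -183.9  129.3] yaw -12.81 tilt [-0.002  0.001] open 84.8 F [-0.3  0.2 -0.6] grip 0.0
(array([ 500.3548584 , -191.81718445]), (55.432373046875, 25.37060546875), 76.88964080810547) 1208 [[284.51470023 204.0559652 ]]
```

View pics/w1.png

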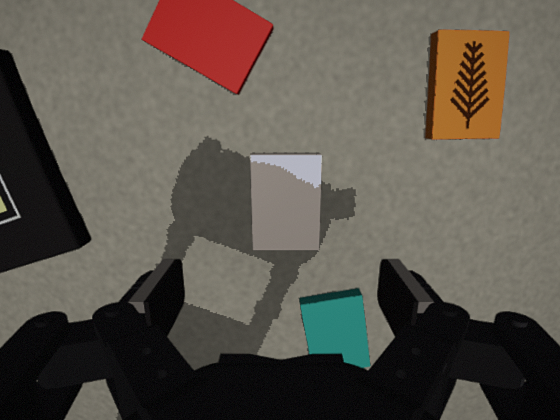

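The wrist view shows the diffuser at (286,202), half in the gripper's shadow, and the amber plate at (470,84). I'll measure both, with a lower threshold for the shaded part.

```bash
cat >> h.py <<'E'
def face(c,im,kind,near,z):
    H,S,V=cv2.split(cv2.cvtColor(cv2.medianBlur(im,3),cv2.COLOR_RGB2HSV))
    if kind=="w": m=(im[:,:,2].astype(int)>=im[:,:,1].astype(int)-2)&(V>118)
    else:
        m=(H>5)&(H<25)&(S>150)&(V>(150 if kind=="a" else 60))
        m=cv2.morphologyEx(m.astype(np.uint8),cv2.MORPH_CLOSE,np.ones((15,15)))>0
    m=cv2.morphologyEx(m.astype(np.uint8),cv2.MORPH_OPEN,np.ones((5,5)))
    m=blob(m>0,near);return rect(c,m,z),m
E
python3 - <<'E'
from h import *
np.set_printoptions(precision=1,suppress=True)
c=get_calibration("wrist");im,d=read_camera("wrist");st()
for k,p in(("w",(286,200)),("a",(470,85))):
    r,m=face(c,im,k,p,14);ys,xs=np.nonzero(m);print(k,r,xs.min(),xs.max(),ys.min(),ys.max(),m.sum())
    e=cv2.erode(m.astype(np.uint8),np.ones((9,9)))>0
    yy,xx=np.nonzero(e);o,dd=ray(c,np.c_[xx,yy]);R=np.array(c["rotation"]);
    print(" z from depth",np.median((o+dd*d[yy,xx][:,None])[:,2]))
E
```

```text
t1.45 [ 474.7 -185.1  129.7] yaw -12.81 tilt [-0.  0.] open 85.0 F [ 0.5 -0.6 -0.1] grip 0.0
w (array([ 500.9, -192.3]), (54.21776580810547, 24.564109802246094), 77.17396545410156) 249 318 154 185 1249
 z from depth 14.48153254965979
a (array([ 533.4, -343. ]), (79.08091735839844, 55.367835998535156), -11.439857482910156) 430 506 30 138 7451
 z from depth 14.626174673298635
```

```bash
cat >> h.py <<'E'
def zmap(c,d):
    v,u=np.mgrid[0:420,0:560];o,r=ray(c,np.c_[u.ravel(),v.ravel()])
    z=(o+r*d.ravel()[:,None])[:,2].reshape(420,560);z[d==0]=-999;return z
def topface(c,d,near,z,tol=3.5):
    m=np.abs(zmap(c,d)-z)<tol
    m=cv2.morphologyEx(m.astype(np.uint8),cv2.MORPH_OPEN,np.ones((5,5)))
    m=blob(m>0,near);return rect(c,m,z),m
E
python3 - <<'E'
from h import *
np.set_printoptions(precision=1,suppress=True)
c=get_calibration("wrist");im,d=read_camera("wrist")
print(im[220,285],im[170,285],im[220,335],im[290,220],im[160,280])
for p in((286,200),(470,85)):
    r,m=topface(c,d,p,14.5);ys,xs=np.nonzero(m);print(r,xs.min(),xs.max(),ys.min(),ys.max(),m.sum())
E
```

```text
[136 129 120] [138 130 123] [125 121 111] [130 127 115] [180 182 194]
(array([ 475.1, -185.9]), (79.34652709960938, 55.866233825683594), -12.997940063476562) 246 317 153 248 6638
(array([ 533.3, -341.9]), (79.76492309570312, 57.41440200805664), -11.152839660644531) 426 504 30 139 7688
```

Emit:
drive_tool(deltas=[[0.06,0.08,4,0,0,0],[0.06,0.08,8,0,0,0],[0.06,0.08,11,0,0,0],[0.06,0.08,12.4,0,0,0],[0.06,0.08,12.9,0,0,0]])

```text
clock: 1.92
tcp_pos: [472.4, -186.3, -1.6]
ee_rot: [[0.974, -0.226, -0.005], [-0.226, -0.974, 0.003], [-0.006, -0.002, -1.0]]
wrist_force: [-0.2, 0.5, -0.0]
opening: 84.7
grip_force: 0.0
```

Emit:
drive_tool(deltas=[[0,0,0,0,0,0],[0,0,0,0,0,0],[0,0,0,0,0,0],[0,0,0,0,0,0],[0,0,0,0,0,0]], claw=5.0, grip_force=30)

```text
clock: 2.33
tcp_pos: [476.7, -188.1, 3.3]
ee_rot: [[0.974, -0.225, 0.003], [-0.225, -0.974, -0.003], [0.004, 0.002, -1.0]]
wrist_force: [-1.0, -0.8, 6.8]
opening: 55.3
grip_force: 32.6
```

Emit:
drive_tool(deltas=[[0,0,0,0,0,0],[0,0,0,0,0,0],[0,0,0,0,0,0],[0,0,0,0,0,0],[0,0,0,0,0,0]])

```text
clock: 2.75
tcp_pos: [476.7, -188.0, 3.3]
ee_rot: [[0.974, -0.225, 0.003], [-0.225, -0.974, -0.003], [0.003, 0.002, -1.0]]
wrist_force: [-1.8, -0.2, 7.3]
opening: 54.9
grip_force: 32.6
```

Emit:
drive_tool(deltas=[[0,0,0,0,0,0],[0,0,-0.3,0,0,0],[0,0,-0.6,0,0,0],[0,0,-0.6,0,0,0],[0,0,-0.6,0,0,0]], claw=6.4)

```text
clock: 3.17
tcp_pos: [475.4, -186.8, 7.6]
ee_rot: [[0.974, -0.225, 0.0], [-0.225, -0.974, -0.0], [0.0, 0.0, -1.0]]
wrist_force: [0.2, 0.4, 0.1]
opening: 64.1
grip_force: 0.0
```

Emit:
drive_tool(deltas=[[0,0,0,0,0,0],[0,0,0,0,0,0],[0,0,0,0,0,0],[0,0,0,0,0,0],[0,0,0,0,0,0]], claw=5.0, grip_force=35)

```text
clock: 3.58
tcp_pos: [475.4, -186.8, 7.8]
ee_rot: [[0.974, -0.225, -0.0], [-0.225, -0.974, 0.0], [-0.0, -0.0, -1.0]]
wrist_force: [-1.9, 1.0, 6.6]
opening: 54.2
grip_force: 35.7
```

```bash
python3 - <<'E'
from h import *
st()
c=get_calibration("wrist");im,d=read_camera("wrist");save("w2",im)
r,m=topface(c,d,proj(c,(475,-186,14))[0],14.5);ys,xs=np.nonzero(m);print(r,xs.min(),xs.max(),ys.min(),ys.max(),m.sum())
E
```

```text
t3.58 [ 475.4 -186.8    7.8] yaw -13.02 tilt [-0.  0.] open 54.2 F [-1.9  1.   6.6] grip 35.73111176490784
(array([ 475.29241943, -186.79364014]), (79.57528686523438, 55.864627838134766), -13.043426513671875) 215 346 186 345 19575
```

View pics/w2.png

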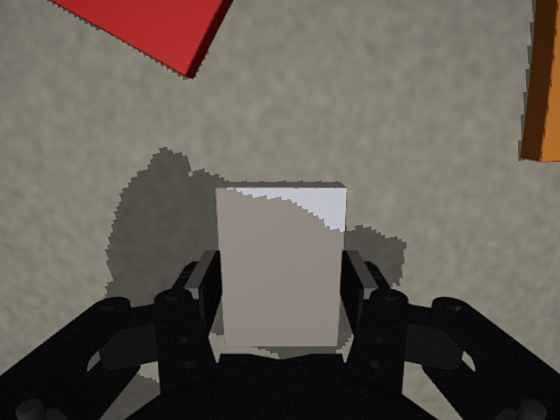

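The diffuser is held dead centre (218–346, 186–346 px), aligned with the tool. Now I'll lift it and go to look at the window.

Emit:
drive_tool(deltas=[[0,0,-0.5,0,0,0],[0,0,-2.5,0,0,0],[0,0,-5.5,0,0,0],[0,0,-9,0,0,0],[0,0,-12.2,0,0,0]])

```text
clock: 4.05
tcp_pos: [474.8, -186.4, 130.6]
ee_rot: [[0.974, -0.225, -0.001], [-0.225, -0.974, 0.001], [-0.001, -0.0, -1.0]]
wrist_force: [-0.0, 0.5, 0.5]
opening: 54.1
grip_force: 37.2
```

Emit:
drive_tool(deltas=[[-0.8,-2.0,0,0,0,0],[-1.9,-5.0,0,0,0,0],[-3.1,-8.0,0,0,0,0],[-4.2,-11.0,0,0,0,0],[-5.4,-14.0,0,0,0,0]])

```text
clock: 4.47
tcp_pos: [453.6, -36.9, 129.3]
ee_rot: [[0.974, -0.226, 0.0], [-0.226, -0.974, 0.0], [0.0, -0.0, -1.0]]
wrist_force: [1.4, 0.3, -0.9]
opening: 53.8
grip_force: 37.2
```

Emit:
drive_tool(deltas=[[-1.2,-3.1,0,0,0,-0.06],[-2.2,-5.8,0,0,0,-0.15],[-3.0,-7.8,0,0,0,-0.24],[-3.5,-9.0,0,0,0,-0.297],[-3.57,-9.27,0,0,0,-0.297]])

```text
clock: 4.88
tcp_pos: [439.4, 62.1, 129.1]
ee_rot: [[0.997, 0.074, -0.001], [0.074, -0.997, 0.001], [-0.001, -0.001, -1.0]]
wrist_force: [-0.5, 0.1, -0.8]
opening: 54.1
grip_force: 37.2
```

Emit:
drive_tool(deltas=[[0,0,0,0,0,0],[0,0,0,0,0,0],[0,0,0,0,0,0],[0,0,0,0,0,0],[0,0,0,0,0,0]])

```text
clock: 5.3
tcp_pos: [440.5, 59.4, 129.3]
ee_rot: [[0.998, 0.068, 0.0], [0.068, -0.998, -0.0], [0.0, 0.0, -1.0]]
wrist_force: [0.3, -0.2, -0.4]
opening: 54.2
grip_force: 37.2
```

```bash
cat >> h.py <<'E'
def window(c,im,z=22):
    "yellow window rectangle and its outline"
    H,S,V=cv2.split(cv2.cvtColor(im,cv2.COLOR_RGB2HSV))
    m=blob((H>20)&(H<45)&(S>30)&(V>110),proj(c,(558,66,22))[0]);return rect(c,m,z),m
E
python3 - <<'E'
from h import *
np.set_printoptions(precision=1,suppress=True)
st()
c=get_calibration("wrist");im,d=read_camera("wrist");save("w3",im)
r,m=window(c,im);ys,xs=np.nonzero(m);print(r,xs.min(),xs.max(),ys.min(),ys.max(),m.sum(),proj(c,(558,66,22)))
e=cv2.dilate(m.astype(np.uint8),np.ones((3,3)))>0
print("z win",np.median(zmap(c,d)[m]))
s=ctrl.read_state();p=np.array(s["tcp_pos"]);
z=p[2]-7.8+14;r,m=topface(c,d,proj(c,(p[0],p[1],z))[0],z+.5,5);ys,xs=np.nonzero(m);print("held",r,xs.min(),xs.max(),ys.min(),ys.max(),m.sum(),"z",np.median(zmap(c,d)[m]),"exp",z)
E
```

```text
t5.30 [440.5  59.4 129.3] yaw 3.90 tilt [ 0. -0.] open 54.2 F [ 0.3 -0.2 -0.4] grip 37.17155635356903
(array([554.7,  65.3]), (64.2403793334961, 46.88431167602539), 3.91133189201355) 250 316 0 96 6387 [[282.3  43.9]]
z win 23.226692343092736
held (array([440.6,  59.3]), (79.96952819824219, 56.258628845214844), 3.886768341064453) 215 346 185 345 19700 z 135.93960202880953 exp 135.52201449039194
```

View pics/w3.png

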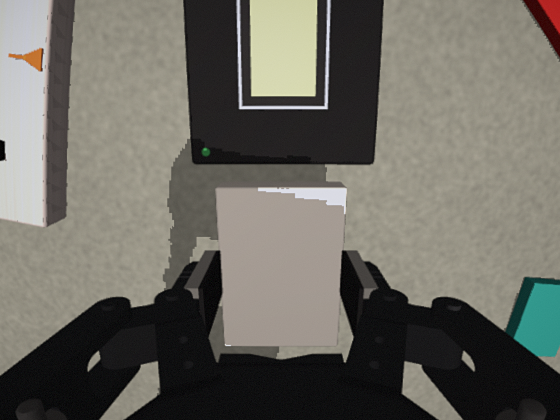

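The held plate is centred. The window (250–316 px wide) is cut off at the picture's top edge, so I'll move 3.5 cm forward and look again.

Emit:
drive_tool(deltas=[[1.5,0,0,0,0,0],[3.5,0,0,0,0,0],[3.5,0,0,0,0,0],[3.5,0,0,0,0,0],[3.5,0,0,0,0,0]])

```text
clock: 5.77
tcp_pos: [474.6, 62.5, 129.0]
ee_rot: [[0.998, 0.069, -0.001], [0.069, -0.998, 0.0], [-0.001, -0.0, -1.0]]
wrist_force: [-0.0, 0.5, -1.0]
opening: 54.1
grip_force: 37.2
```

```bash
python3 - <<'E'
from h import *
np.set_printoptions(precision=2,suppress=True)
st()
for i in range(2):
    c=get_calibration("wrist");im,d=read_camera("wrist")
    r,m=window(c,im);ys,xs=np.nonzero(m);print(r,xs.min(),xs.max(),ys.min(),ys.max())
    # black pad face outline as a check
    z=zmap(c,d);print("z",np.median(z[m]))
    k=blob((im.max(2)>150)&(np.ptp(im.astype(int),axis=2)<50)&(np.abs(z-22)<5),proj(c,(558,66,22))[0]);print("outline",rect(c,k,22))
st();plan((r[0][0],r[0][1],80),r[2])
E
```

```text
t5.77 [474.6  62.5 129. ] yaw 3.98 tilt [-0.  0.] open 54.1 F [-0.   0.5 -1. ] grip 37.173460721969604
(array([557.82,  65.53]), (71.04154205322266, 46.8790283203125), 3.894073486328125) 251 317 42 144
z 23.216237122042145
outline (array([557.92,  65.52]), (69.75184631347656, 46.335384368896484), 3.8978071212768555)
(array([558.06,  65.57]), (70.34064483642578, 46.87038040161133), 3.88044810295105) 251 317 42 143
z 23.239676959381853
outline (array([557.77,  65.52]), (69.7447738647461, 46.34299087524414), 3.920576572418213)
t5.87 [474.5  62.6 129.1] yaw 3.99 tilt [-0.  0.] open 54.1 F [-0.  -0.5 -0.6] grip 37.174004316329956
delta [8.36 0.28 4.9 ] [-0.  0.  0.] rows 2.4
```

Emit:
drive_tool(deltas=[[2.0,0.07,0,0,0,0],[5.0,0.17,1.5,0,0,0],[7.5,0.25,3.5,0,0,0],[8.36,0.28,4.9,0,0,0],[8.36,0.28,4.9,0,0,0]])

```text
clock: 6.28
tcp_pos: [557.7, 65.6, 77.2]
ee_rot: [[0.998, 0.069, -0.005], [0.07, -0.998, 0.0], [-0.005, -0.001, -1.0]]
wrist_force: [-1.6, -0.3, -1.0]
opening: 53.7
grip_force: 37.2
```

Emit:
drive_tool(deltas=[[0,0,1.5,0,0,0],[0,0,3.0,0,0,0],[0,0,4.2,0,0,0],[0,0,4.5,0,0,0],[0,0,4.5,0,0,0]])

```text
clock: 6.7
tcp_pos: [557.5, 65.7, 34.7]
ee_rot: [[0.998, 0.07, -0.002], [0.07, -0.998, 0.0], [-0.002, -0.0, -1.0]]
wrist_force: [0.1, -0.4, -1.6]
opening: 53.8
grip_force: 37.2
```

```bash
python3 - <<'E'
from h import *
st();plan((557.9,65.5,30),3.9)
E
```

```text
t6.70 [557.5  65.7  34.7] yaw 4.00 tilt [-0.002  0.   ] open 53.8 F [ 0.1 -0.4 -1.6] grip 37.23683774471283
delta [0.04 0.03 0.47] [-0.     0.002  0.002] rows 0.1
```

Emit:
drive_tool(deltas=[[0.03,0.02,0.1,0,0,0],[0.03,0.02,0.2,0,0,0],[0.03,0.02,0.3,0,0,0],[0.03,0.02,0.35,0,0,0],[0.03,0.02,0.4,0,0,0]])

```text
clock: 7.12
tcp_pos: [559.4, 65.4, 31.7]
ee_rot: [[0.998, 0.07, 0.001], [0.07, -0.998, -0.0], [0.001, 0.0, -1.0]]
wrist_force: [0.6, -0.0, -1.0]
opening: 53.8
grip_force: 37.2
```

Emit:
drive_tool(deltas=[[0,0,0.03,0,0,0],[0,0,0.06,0,0,0],[0,0,0.1,0,0,0],[0,0,0.1,0,0,0],[0,0,0.1,0,0,0]])

```text
clock: 7.53
tcp_pos: [559.1, 65.5, 30.3]
ee_rot: [[0.998, 0.07, -0.0], [0.07, -0.998, -0.0], [-0.0, 0.0, -1.0]]
wrist_force: [-0.4, 0.3, -0.2]
opening: 54.0
grip_force: 37.2
```

Emit:
drive_tool(deltas=[[-0.06,0,0,0,0,0],[-0.12,0,0,0,0,0],[-0.12,0,0,0,0,0],[-0.12,0,0.03,0,0,0],[-0.12,0,0.06,0,0,0]])

```text
clock: 7.95
tcp_pos: [558.0, 65.4, 29.9]
ee_rot: [[0.998, 0.07, 0.0], [0.07, -0.998, 0.0], [0.0, -0.0, -1.0]]
wrist_force: [-1.7, -0.0, 3.2]
opening: 53.9
grip_force: 37.7
```

Emit:
drive_tool(deltas=[[0,0,0,0,0,0],[0,0,0.02,0,0,0],[0,0,0.04,0,0,0],[0,0,0.04,0,0,0],[0,0,0.04,0,0,0]])

```text
clock: 8.37
tcp_pos: [558.0, 65.4, 29.8]
ee_rot: [[0.998, 0.07, -0.0], [0.07, -0.998, -0.0], [-0.0, 0.0, -1.0]]
wrist_force: [-1.7, 0.4, 6.4]
opening: 54.1
grip_force: 38.1
```

Emit:
drive_tool(deltas=[[0,0,0,0,0,0],[0,0,0,0,0,0],[0,0,0,0,0,0],[0,0,0,0,0,0],[0,0,-0.3,0,0,0]], claw=7.2)

```text
clock: 8.78
tcp_pos: [557.4, 65.4, 31.7]
ee_rot: [[0.998, 0.07, -0.001], [0.07, -0.998, 0.0], [-0.001, -0.0, -1.0]]
wrist_force: [-0.3, 0.6, 0.1]
opening: 72.2
grip_force: 0.0
```

Emit:
drive_tool(deltas=[[0,0,-1,0,0,0],[0,0,-3,0,0,0],[0,0,-6,0,0,0],[0,0,-9,0,0,0],[0,0,-10,0,0,0]], claw=8.5)

```text
clock: 9.2
tcp_pos: [561.0, 65.2, 138.2]
ee_rot: [[0.998, 0.07, 0.009], [0.07, -0.998, -0.001], [0.009, 0.001, -1.0]]
wrist_force: [1.4, -0.6, 0.9]
opening: 84.8
grip_force: 0.0
```

```bash
python3 - <<'E'
from h import *
np.set_printoptions(precision=2,suppress=True)
c=get_calibration("wrist");im,d=read_camera("wrist");save("w4",im)
c=get_calibration("wrist");im,d=read_camera("wrist");st()
z=zmap(c,d);near=proj(c,(558,65.5,36))[0]
r,m=topface(c,d,near,36.5);print("placed",r,"z",np.median(z[m]))
m=np.abs(z-22.5)<4;m=cv2.morphologyEx((m|(z>30)).astype(np.uint8),cv2.MORPH_OPEN,np.ones((5,5)))>0
k=(im.max(2)>140)&(np.ptp(im.astype(int),axis=2)<60)&(np.abs(z-22.5)<5)
k=cv2.morphologyEx(k.astype(np.uint8),cv2.MORPH_CLOSE,np.ones((3,3)))
k[:, :]=k
n,l,s,ce=cv2.connectedComponentsWithStats(k);print([(tuple(s[i]),ce[i]) for i in range(1,n) if s[i,4]>30])
plan((533.3,-341.9,130),-11.3)
E
```

```text
t9.30 [560.2  65.2 135.8] yaw 4.00 tilt [ 0.01 -0.  ] open 84.7 F [-0.  -0.6 -0.6] grip 0.0
placed (array([557.73,  65.25]), (79.55680847167969, 55.8404655456543), 3.925684690475464) z 36.481288185969404
[((np.int32(238), np.int32(154), np.int32(83), np.int32(106), np.int32(721)), array([280.64, 187.09]))]
delta [-5.53 40.42  0.59] [ 0.   -0.01  0.27] rows 10.0
```

View pics/w4.png

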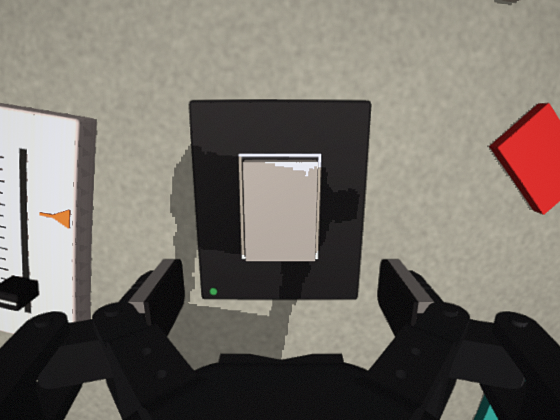

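The placed diffuser sits inside the outline at (240–320, 158–262) px, with the white outline visible all round. Next, the amber plate.

Emit:
drive_tool(deltas=[[-0.5,4,0,0,0,0],[-1.1,8,0,0,0,0],[-1.6,12,0,0,0,0],[-2.2,16,0,0,0,0],[-2.7,20,0,0,0,0]])

```text
clock: 9.72
tcp_pos: [543.2, -137.2, 130.3]
ee_rot: [[0.998, 0.07, -0.003], [0.07, -0.998, 0.002], [-0.003, -0.002, -1.0]]
wrist_force: [0.4, -0.0, -1.3]
opening: 84.9
grip_force: 0.0
```

Emit:
drive_tool(deltas=[[-0.5,4,0,0,0,0],[-1.1,8,0,0,0,0],[-1.6,12,0,0,0,0],[-1.9,14.5,0,0,0,0],[-2.2,16,0,0,0,0]])

```text
clock: 10.13
tcp_pos: [532.7, -299.8, 130.3]
ee_rot: [[0.998, 0.067, -0.002], [0.067, -0.998, 0.001], [-0.002, -0.001, -1.0]]
wrist_force: [0.1, 0.5, -0.2]
opening: 84.8
grip_force: 0.0
```

Emit:
drive_tool(deltas=[[-0.3,2,0,0,0,0.08],[-0.6,4,0,0,0,0.16],[-0.6,4.4,0,0,0,0.24],[-0.6,4.4,0,0,0,0.27],[-0.6,4.4,0,0,0,0.27]])

```text
clock: 10.55
tcp_pos: [530.6, -340.5, 130.6]
ee_rot: [[0.98, -0.2, -0.002], [-0.2, -0.98, 0.002], [-0.002, -0.002, -1.0]]
wrist_force: [-0.4, 0.3, 0.7]
opening: 85.5
grip_force: 0.0
```

Emit:
drive_tool(deltas=[[0,0,0,0,0,0],[0,0,0,0,0,0],[0,0,0,0,0,0],[0,0,0,0,0,0],[0,0,0,0,0,0]])

```text
clock: 10.97
tcp_pos: [531.3, -341.2, 132.3]
ee_rot: [[0.98, -0.198, 0.0], [-0.198, -0.98, 0.0], [-0.0, -0.0, -1.0]]
wrist_force: [0.1, -0.2, 0.2]
opening: 84.7
grip_force: 0.0
```

```bash
python3 - <<'E'
from h import *
np.set_printoptions(precision=2,suppress=True)
st();c=get_calibration("wrist");im,d=read_camera("wrist")
r,m=topface(c,d,proj(c,(533,-342,14))[0],14.5);print(r,"z",np.median(zmap(c,d)[m]))
r2,_=face(c,im,"x",proj(c,(533,-342,14))[0],14);print(r2)
st();plan((*r[0],7.8),r[2])
E
```

```text
t10.97 [ 531.3 -341.2  132.3] yaw -11.44 tilt [0. 0.] open 84.7 F [ 0.1 -0.2  0.2] grip 0.0
(array([ 533.69, -342.82]), (79.62850189208984, 55.834571838378906), -11.282310485839844) z 14.535649595547937
(array([ 534.29, -343.02]), (79.72003936767578, 55.5726203918457), -11.276443481445312)
t11.02 [ 531.3 -341.3  132.3] yaw -11.44 tilt [ 0. -0.] open 84.9 F [-0.1  0.2 -0.2] grip 0.0
delta [ 0.26  0.1  12.45] [ 0. -0. -0.] rows 3.0
```

Emit:
drive_tool(deltas=[[0.26,0.1,3,0,0,0],[0.26,0.1,7,0,0,0],[0.26,0.1,10.5,0,0,0],[0.26,0.1,12,0,0,0],[0.26,0.1,12.4,0,0,0]])

```text
clock: 11.43
tcp_pos: [531.3, -340.7, 4.3]
ee_rot: [[0.98, -0.199, -0.005], [-0.199, -0.98, 0.005], [-0.006, -0.004, -1.0]]
wrist_force: [-0.6, 0.5, -1.5]
opening: 85.3
grip_force: 0.0
```

Emit:
drive_tool(deltas=[[0,0,0,0,0,0],[0,0,0,0,0,0],[0,0,0,0,0,0],[0,0,0,0,0,0],[0,0,0,0,0,0]])

```text
clock: 11.85
tcp_pos: [534.6, -343.8, 10.2]
ee_rot: [[0.98, -0.199, 0.002], [-0.199, -0.98, -0.002], [0.003, 0.002, -1.0]]
wrist_force: [0.2, -0.6, -0.3]
opening: 85.1
grip_force: 0.0
```

Emit:
drive_tool(deltas=[[0,0,0,0,0,0],[0,0,0,0,0,0],[0,0,0,0,0,0],[0,0,0,0,0,0],[0,0,0,0,0,0]], claw=5.0, grip_force=35)

```text
clock: 12.27
tcp_pos: [533.8, -343.1, 9.2]
ee_rot: [[0.98, -0.199, 0.0], [-0.199, -0.98, -0.0], [0.0, 0.0, -1.0]]
wrist_force: [-1.7, 0.9, 4.4]
opening: 53.2
grip_force: 35.7
```

```bash
python3 - <<'E'
from h import *
np.set_printoptions(precision=2,suppress=True)
st();c=get_calibration("wrist");im,d=read_camera("wrist")
r,m=topface(c,d,proj(c,(533,-342,14))[0],14.5);print(r,"z",np.median(zmap(c,d)[m]));st()
s=ctrl.read_state();p=np.array(s["tcp_pos"]);R=np.array(s["ee_rot"]);print("plate in tool",R.T@(np.r_[r[0],14]-p))
E
```

```text
t12.27 [ 533.8 -343.1    9.2] yaw -11.47 tilt [ 0. -0.] open 53.2 F [-1.7  0.9  4.4] grip 35.65687716007233
(array([ 534. , -343.2]), (80.16575622558594, 55.811710357666016), -11.0382080078125) z 14.573882615369598
t12.32 [ 533.8 -343.1    9.2] yaw -11.47 tilt [ 0. -0.] open 53.3 F [-2.3  2.5  5.5] grip 35.65817713737488
plate in tool [ 0.23  0.06 -4.83]
```

Emit:
drive_tool(deltas=[[0,0,-0.5,0,0,0],[0,0,-2.5,0,0,0],[0,0,-6,0,0,0],[0,0,-9.5,0,0,0],[0,0,-12.5,0,0,0]])

```text
clock: 12.73
tcp_pos: [533.6, -343.0, 135.4]
ee_rot: [[0.98, -0.199, 0.0], [-0.199, -0.98, -0.0], [0.001, 0.0, -1.0]]
wrist_force: [0.0, -0.6, -0.6]
opening: 53.0
grip_force: 37.0
```

Emit:
drive_tool(deltas=[[-0.43,-3,0,0,0,0],[-1.0,-7,0,0,0,0],[-1.6,-11,0,0,0,0],[-2.15,-15,0,0,0,0],[-2.72,-19,0,0,0,0]])

```text
clock: 13.15
tcp_pos: [544.3, -149.6, 133.4]
ee_rot: [[0.98, -0.2, -0.0], [-0.2, -0.98, 0.0], [-0.0, -0.0, -1.0]]
wrist_force: [0.6, 0.3, -1.2]
opening: 53.1
grip_force: 37.0
```

Emit:
drive_tool(deltas=[[-0.57,-4,0,0,0,0],[-1.14,-8,0,0,0,0],[-1.6,-11.5,0,0,0,0],[-2.0,-14,0,0,0,0],[-2.3,-16,0,0,0,0]])

```text
clock: 13.57
tcp_pos: [553.5, 12.6, 133.3]
ee_rot: [[0.98, -0.197, -0.0], [-0.197, -0.98, 0.0], [-0.0, -0.0, -1.0]]
wrist_force: [0.7, 0.0, -0.6]
opening: 53.1
grip_force: 37.0
```

Emit:
drive_tool(deltas=[[-0.3,-2,0,0,0,-0.08],[-0.5,-3.8,0,0,0,-0.16],[-0.7,-5,0,0,0,-0.24],[-0.76,-5.5,0,0,0,-0.268],[-0.76,-5.5,0,0,0,-0.268]])

```text
clock: 13.98
tcp_pos: [557.3, 66.3, 133.2]
ee_rot: [[0.998, 0.069, -0.0], [0.069, -0.998, 0.0], [-0.0, -0.0, -1.0]]
wrist_force: [-0.6, 0.0, -0.5]
opening: 53.1
grip_force: 37.0
```

Emit:
drive_tool(deltas=[[0,0,1,0,0,0],[0,0,2.5,0,0,0],[0,0,3,0,0,0],[0,0,3,0,0,0],[0,0,3,0,0,0]])

```text
clock: 14.4
tcp_pos: [557.1, 64.8, 102.8]
ee_rot: [[0.998, 0.066, -0.001], [0.066, -0.998, 0.0], [-0.001, -0.0, -1.0]]
wrist_force: [0.1, -0.8, -1.0]
opening: 53.3
grip_force: 37.0
```

```bash
cat >> h.py <<'E'
def held(off):
    "plate held: centre and yaw from depth, off = TCP height over plate underside"
    c=get_calibration("wrist");p=np.array(ctrl.read_state()["tcp_pos"]);im,d=read_camera("wrist")
    z=p[2]-off+14;r,m=topface(c,d,proj(c,(p[0],p[1],z))[0],z+.5,5);print("held",r,"z",np.median(zmap(c,d)[m]),"exp",z);return r
E
python3 - <<'E'
from h import *
np.set_printoptions(precision=2,suppress=True)
st();r=held(9.2);st()
p=np.array(ctrl.read_state()["tcp_pos"]);e=np.array([557.8,65.3])-r[0]
plan((p[0]+e[0],p[1]+e[1],50),np.degrees(np.arctan2(*np.array(ctrl.read_state()["ee_rot"])[[1,0],[0,0]]))+3.9-r[2])
E
```

```text
t14.40 [557.1  64.8 102.8] yaw 3.80 tilt [-0.  0.] open 53.3 F [ 0.1 -0.8 -1. ] grip 37.01301455497742
held (array([557.79,  64.67]), (80.23464965820312, 55.72844314575195), 4.219966411590576) z 107.98898626943114 exp 107.5887915854748
t14.45 [557.7  64.9 103.5] yaw 3.82 tilt [ 0. -0.] open 53.0 F [-0.2 -0.6 -0.7] grip 37.01459348201752
delta [ 0.   -0.06  5.35] [ 0.   -0.    0.01] rows 1.3
```

Emit:
drive_tool(deltas=[[0,-0.05,1,0,0,0],[0,-0.05,2.5,0,0,0],[0,-0.05,4,0,0,0],[0,-0.05,5,0,0,0],[0,-0.05,5.3,0,0,0]])

```text
clock: 14.87
tcp_pos: [556.1, 66.0, 48.2]
ee_rot: [[0.998, 0.068, -0.003], [0.068, -0.998, 0.0], [-0.003, -0.001, -1.0]]
wrist_force: [-0.7, 0.0, -1.0]
opening: 52.8
grip_force: 37.0
```

Emit:
drive_tool(deltas=[[0,0,0.05,0,0,0],[0,0,0.1,0,0,0],[0,0,0.15,0,0,0],[0,0,0.2,0,0,0],[0,0,0.25,0,0,0]])

```text
clock: 15.28
tcp_pos: [558.0, 65.9, 48.5]
ee_rot: [[0.998, 0.068, 0.001], [0.068, -0.998, -0.0], [0.001, 0.0, -1.0]]
wrist_force: [0.7, 1.4, -1.4]
opening: 52.9
grip_force: 37.0
```

```bash
python3 - <<'E'
from h import *
np.set_printoptions(precision=2,suppress=True)
st();r=held(9.2);st();plan((557.8,65.3,46),3.85)
E
```

```text
t15.28 [558.   65.9  48.5] yaw 3.88 tilt [ 0. -0.] open 52.9 F [ 0.7  1.4 -1.4] grip 37.00902879238129
held (array([558.71,  65.76]), (80.09305572509766, 55.757164001464844), 4.259234428405762) z 53.713439629358874 exp 53.298095566734304
t15.33 [557.8  65.9  48.2] yaw 3.89 tilt [ 0. -0.] open 53.0 F [-0.6  0.3 -1.2] grip 37.00471043586731
delta [-0.01  0.06  0.22] [ 0. -0.  0.] rows 0.1
```

Emit:
drive_tool(deltas=[[-0.03,0.03,0,0,0,0.005],[-0.06,0.05,0.05,0,0,0.005],[-0.06,0.05,0.1,0,0,0.005],[-0.06,0.05,0.15,0,0,0.005],[-0.06,0.05,0.2,0,0,0.005]])

```text
clock: 15.75
tcp_pos: [556.9, 65.4, 45.7]
ee_rot: [[0.998, 0.063, -0.0], [0.063, -0.998, 0.0], [-0.0, -0.0, -1.0]]
wrist_force: [0.1, 0.0, -1.1]
opening: 52.5
grip_force: 37.0
```

Emit:
drive_tool(deltas=[[0,0,0,0,0,0],[0,0,0.03,0,0,0],[0,0,0.06,0,0,0],[0,0,0.09,0,0,0],[0,0,0.09,0,0,0]])

```text
clock: 16.17
tcp_pos: [557.0, 65.4, 45.3]
ee_rot: [[0.998, 0.063, -0.0], [0.063, -0.998, -0.0], [-0.0, 0.0, -1.0]]
wrist_force: [-2.1, 0.0, 3.5]
opening: 53.0
grip_force: 38.6
```

```bash
python3 - <<'E'
from h import *
np.set_printoptions(precision=2,suppress=True)
for i in range(2): r=held(9.2)
st()
E
```

```text
held (array([557.44,  65.24]), (80.23292541503906, 55.7446174621582), 3.973365068435669) z 50.57642735612052 exp 50.10378214696706
held (array([557.43,  65.26]), (80.30908203125, 55.80046081542969), 3.9726808071136475) z 50.575602453827315 exp 50.05727730426861
t16.27 [557.   65.4  45.3] yaw 3.60 tilt [ 0. -0.] open 52.7 F [-2.5  0.7  4.3] grip 38.88994038105011
```

Aligned within 0.4 mm, so release and check.

Emit:
drive_tool(deltas=[[0,0,0,0,0,0],[0,0,0,0,0,0],[0,0,0,0,0,0],[0,0,0,0,0,0],[0,0,-0.3,0,0,0]], claw=7.2)

```text
clock: 16.68
tcp_pos: [556.3, 65.4, 47.3]
ee_rot: [[0.998, 0.063, -0.001], [0.063, -0.998, 0.0], [-0.001, -0.0, -1.0]]
wrist_force: [0.7, -1.2, -1.6]
opening: 71.7
grip_force: 0.0
```

Emit:
drive_tool(deltas=[[0,0,-1,0,0,0],[0,0,-3,0,0,0],[0,0,-6,0,0,0],[0,0,-8.5,0,0,0],[0,0,-9.5,0,0,0]], claw=8.5)

```text
clock: 17.1
tcp_pos: [559.5, 65.2, 148.0]
ee_rot: [[0.998, 0.063, 0.007], [0.063, -0.998, -0.001], [0.007, 0.001, -1.0]]
wrist_force: [0.5, -0.3, 0.4]
opening: 85.0
grip_force: 0.0
```

Emit:
drive_tool(deltas=[[0,-2.5,0,0,0,0],[0,-5,0,0,0,0],[0,-7.5,0,0,0,0],[0,-8,0,0,0,0],[0,-8,0,0,0,0]])

```text
clock: 17.52
tcp_pos: [551.3, 146.5, 142.6]
ee_rot: [[0.998, 0.065, -0.001], [0.065, -0.998, -0.0], [-0.001, -0.0, -1.0]]
wrist_force: [0.8, -0.5, 0.3]
opening: 84.8
grip_force: 0.0
```

```bash
python3 - <<'E'
from h import *
np.set_printoptions(precision=2,suppress=True)
st();c=get_calibration("wrist");im,d=read_camera("wrist");save("w5",im)
r,m=topface(c,d,proj(c,(558,65,50))[0],50.5);print("stack",r,"z",np.median(zmap(c,d)[m]));st()
E
```

```text
t17.52 [551.3 146.5 142.6] yaw 3.74 tilt [-0. -0.] open 84.8 F [ 0.8 -0.5  0.3] grip 0.0
stack (array([556.98,  65.57]), (80.07135009765625, 56.403564453125), 3.678375005722046) z 50.58431386196543
t17.57 [551.6 145.4 142.6] yaw 3.68 tilt [-0. -0.] open 84.8 F [ 1.4  0.3 -0.7] grip 0.0
```

View pics/w5.png

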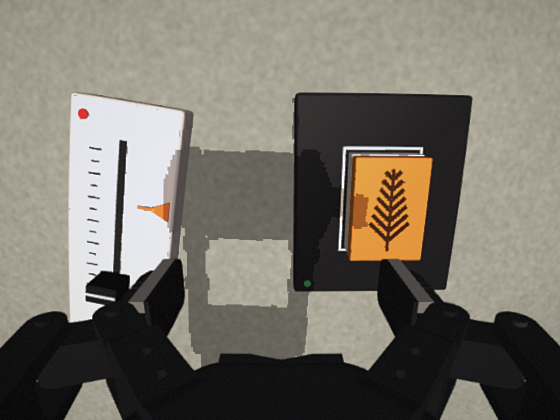

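The stack is good: the plates are flush and inside the outline. The dimmer grip is at (105,289), the mark at (155,212), and the track runs (123,142)–(115,270). I'll estimate the dimmer's geometry here, then look closer.

```bash
cat >> h.py <<'E'
def dim(c,im,d,near_mark,near_grip):
    H,S,V=cv2.split(cv2.cvtColor(im,cv2.COLOR_RGB2HSV));z=zmap(c,d)
    mk=blob((H>4)&(H<22)&(S>120)&(V>100)&(z>20)&(z<40),near_mark)
    ys,xs=np.nonzero(mk);P=onplane(c,np.c_[xs,ys],31.5)[:,:2];mc=P.mean(0)
    box=blob((np.abs(z-30.5)<4),near_mark);rb=rect(c,box,30)
    gr=blob(np.abs(z-59)<5,near_grip);rg=rect(c,gr,58.5)
    w=gr&(V>130)&(S<70);ys,xs=np.nonzero(w)
    line=onplane(c,np.c_[xs,ys],58.5)[:,:2] if len(xs)>5 else np.zeros((1,2))
    l=blob(w) if w.sum()>30 else w
    trk=(V<90)&(np.abs(z-29)<5);n,lb,s,ce=cv2.connectedComponentsWithStats(trk.astype(np.uint8))
    i=max(range(1,n),key=lambda i:s[i,3]); ys,xs=np.nonzero(lb==i);T=onplane(c,np.c_[xs,ys],30)[:,:2].astype(np.float32)
    vx,vy,x0,y0=cv2.fitLine(T,cv2.DIST_HUBER,0,.01,.01).ravel()
    if vx<0: vx,vy=-vx,-vy
    u=np.array([vx,vy]);print("box",rb,"yaw track %.2f"%np.degrees(np.arctan2(vy,vx)),"trk pt",x0,y0,"len",np.ptp(T@u))
    nrm=np.array([-vy,vx]);off=lambda q:((q-[x0,y0])@u,(q-[x0,y0])@nrm)
    tip=P[np.argsort(P@nrm)[-15:]].mean(0)
    print("mark",mc,off(mc),"tip",off(tip),"px",mk.sum());print("grip",rg,off(rg[0]),"z",np.median(z[gr]));print("line",line.mean(0),off(line.mean(0)),w.sum())
    return mc,line.mean(0),u,nrm,np.array([x0,y0])
E
python3 - <<'E'
from h import *
np.set_printoptions(precision=2,suppress=True)
c=get_calibration("wrist");im,d=read_camera("wrist");st()
dim(c,im,d,(155,212),(105,285))
D=dict(np.load("top.npz"));D["k1"]=float(D["k1"])
dim(D,D["im"],D["d"],(155,237),(135,267))
E
```

```text
t17.62 [551.8 144.7 142.7] yaw 3.61 tilt [-0. -0.] open 84.9 F [-0.6  0.3  0.6] grip 0.0
box (array([522.67, 278.45]), (205.7189483642578, 90.1623764038086), -6.817619323730469) yaw track -6.75 trk pt 540.6378 277.71472 len 116.12137
mark [540.06 244.1 ] (np.float64(3.3799393280817744), np.float64(-33.45416629029773)) tip (np.float64(3.2026221708897427), np.float64(-17.889413480273934)) px 244
grip (array([476.22, 283.63]), (27.357789993286133, 18.5926513671875), 84.6212387084961) (np.float64(-64.66940580181245), np.float64(-1.693009450132422)) z 58.718438636859574
line [473.48 285.76] (np.float64(-67.63440247102099), np.float64(0.09342551514721054)) 93
box (array([520.96, 279.64]), (210.28042602539062, 93.02609252929688), -6.72454833984375) yaw track 6.59 trk pt 566.88385 115.66364 len 63.449524
mark [ 689.56 -291.57] (np.float64(75.10272630578376), np.float64(-418.6300430517869)) tip (np.float64(84.76616189104975), np.float64(-397.10731719058464)) px 104
grip (array([474.91, 285.64]), (25.735403060913086, 16.466533660888672), 89.67166137695312) (np.float64(-71.84415195423304), np.float64(179.41170328146927)) z 60.05749774278411
line [479.24 289.96] (np.float64(-67.05443120951645), np.float64(183.2086090321408)) 11
```

```bash
python3 - <<'E'
from h import *
plan((475,284.3,130),-6.75)
E
```

```text
delta [ -6.78 -14.41   1.26] [0.001 0.    0.181] rows 3.9
```

Emit:
drive_tool(deltas=[[-1.6,-3.6,0.3,0,0,0.05],[-3.3,-7.2,0.6,0,0,0.1],[-5.0,-10.8,0.9,0,0,0.15],[-6.2,-13.2,1.2,0,0,0.181],[-6.78,-14.4,1.26,0,0,0.181]], claw=6)

```text
clock: 18.03
tcp_pos: [473.3, 285.9, 129.5]
ee_rot: [[0.993, -0.118, -0.002], [-0.118, -0.993, -0.0], [-0.002, 0.0, -1.0]]
wrist_force: [0.7, -0.3, -0.3]
opening: 59.7
grip_force: 0.0
```

Emit:
drive_tool(deltas=[[0,0,0,0,0,0],[0,0,0,0,0,0],[0,0,0,0,0,0],[0,0,0,0,0,0],[0,0,0,0,0,0]])

```text
clock: 18.45
tcp_pos: [476.1, 283.6, 130.5]
ee_rot: [[0.993, -0.12, 0.0], [-0.12, -0.993, -0.0], [0.0, 0.0, -1.0]]
wrist_force: [0.9, 0.0, -0.0]
opening: 59.9
grip_force: 0.0
```

```bash
python3 - <<'E'
from h import *
np.set_printoptions(precision=2,suppress=True)
st();c=get_calibration("wrist");im,d=read_camera("wrist");save("w6",im)
print(proj(c,[(540,244,31.5),(475,284.5,58.5)]))
a=proj(c,[(540,244,31.5),(475,284.5,58.5)]);dim(c,im,d,a[0],a[1]);st()
E
```

```text
t18.45 [476.1 283.6 130.5] yaw -6.87 tilt [ 0. -0.] open 59.9 F [ 0.9  0.  -0. ] grip 0.0
[[325.   116.19]
 [279.28 221.2 ]]
box (array([518.55, 279.98]), (204.87203979492188, 89.65973663330078), -6.71832275390625) yaw track -6.99 trk pt 541.13654 277.42297 len 114.05957
mark [539.92 244.21] (np.float64(2.831597392486013), np.float64(-33.10981599393853)) tip (np.float64(2.983767957779683), np.float64(-16.985200835829858)) px 324
grip (array([475.48, 285.  ]), (25.417024612426758, 16.453630447387695), 83.094482421875) (np.float64(-66.09161425508091), np.float64(-0.47302614559953327)) z 58.83414265330609
line [474.15 285.32] (np.float64(-67.44638422209958), np.float64(-0.3171866508123919)) 69
t18.50 [475.9 283.7 130.4] yaw -6.86 tilt [ 0. -0.] open 60.1 F [ 0.4 -0.1 -0.1] grip 0.0
```

View pics/w6.png

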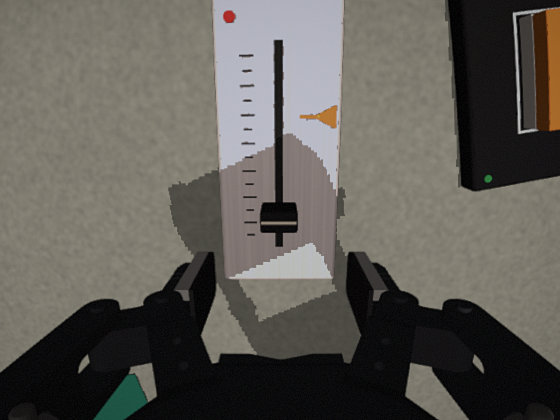

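The grip is at (279,218) with its line near row 219, and the mark tip at (300,117), about 70 mm further along. Descend, close on the grip's sides and slide.

Emit:
drive_tool(deltas=[[-0.19,-0.14,2,0,0,0],[-0.19,-0.14,5,0,0,0],[-0.19,-0.14,7.5,0,0,0],[-0.19,-0.14,8.3,0,0,0],[-0.19,-0.14,8.7,0,0,0]])

```text
clock: 18.92
tcp_pos: [472.3, 285.4, 41.5]
ee_rot: [[0.993, -0.118, -0.004], [-0.118, -0.993, -0.001], [-0.003, 0.002, -1.0]]
wrist_force: [-0.5, -0.5, 0.5]
opening: 59.9
grip_force: 0.0
```

Emit:
drive_tool(deltas=[[0,0,0,0,0,0],[0,0,0,0,0,0],[0,0,0,0,0,0],[0,0,0,0,0,0],[0,0,0,0,0,0]])

```text
clock: 19.33
tcp_pos: [474.3, 286.6, 44.5]
ee_rot: [[0.993, -0.118, 0.002], [-0.118, -0.993, 0.001], [0.002, -0.001, -1.0]]
wrist_force: [-0.6, -0.4, -1.2]
opening: 60.0
grip_force: 0.0
```

Emit:
drive_tool(deltas=[[0,0,0,0,0,0],[0,0,0,0,0,0],[0,0,0,0,0,0],[0,0,0,0,0,0],[0,0,0,0,0,0]], claw=2.0, grip_force=25)

```text
clock: 19.75
tcp_pos: [473.6, 285.6, 43.7]
ee_rot: [[0.993, -0.118, -0.0], [-0.118, -0.993, -0.002], [-0.0, 0.002, -1.0]]
wrist_force: [-1.7, -5.4, 5.3]
opening: 25.3
grip_force: 26.9
```

Emit:
drive_tool(deltas=[[0,0,0,0,0,0],[0,0,0,0,0,0],[0,0,0,0,0,0],[0,0,0,0,0,0],[0,0,0,0,0,0]])

```text
clock: 20.17
tcp_pos: [473.6, 285.5, 43.7]
ee_rot: [[0.993, -0.118, -0.0], [-0.118, -0.993, -0.002], [-0.0, 0.002, -1.0]]
wrist_force: [-2.0, -5.4, 5.9]
opening: 25.4
grip_force: 26.9
```

```bash
cat >> h.py <<'E'
def gline(tag=None):
    c=get_calibration("wrist");im,d=read_camera("wrist");s=ctrl.read_state();p=np.array(s["tcp_pos"])
    H,S,V=cv2.split(cv2.cvtColor(im,cv2.COLOR_RGB2HSV));q=proj(c,(p[0],p[1],58.5))[0].astype(int)
    R=np.array(s["ee_rot"]);cor=[proj(c,np.r_[(p+R@np.array([a,b,0]))[:2],58.5])[0] for a,b in((-13,-9),(13,-9),(13,9),(-13,9))]
    roi=cv2.fillPoly(np.zeros(V.shape,np.uint8),[np.int32(cor)],1)>0
    w=roi&(V>np.percentile(V[roi],50)+40);b=blob(w);ys,xs=np.nonzero(b)
    L=onplane(c,np.c_[xs,ys],58.5)[:,:2];print("line",L.mean(0),"n",len(xs),"rows",ys.min(),ys.max(),"cols",xs.min(),xs.max(),"in tool",R.T@np.r_[L.mean(0)-p[:2],0])
    if tag: save(tag,cv2.resize(im[150:400,150:430],None,fx=2,fy=2))
    return L.mean(0),im,d,c
E
python3 - <<'E'
from h import *
np.set_printoptions(precision=2,suppress=True)
st();L,*_=gline();st()
u=np.array([np.cos(np.radians(-6.85)),np.sin(np.radians(-6.85))]);m=np.array([539.95,244.2]);print("to go",(m-L)@u)
E
```

```text
t20.17 [473.6 285.5  43.7] yaw -6.76 tilt [-0. -0.] open 25.4 F [-2.  -5.4  5.9] grip 26.89584642648697
line [463.87 287.01] n 434 rows 294 306 cols 260 300 in tool [-9.78 -0.31  0.  ]
t20.22 [473.5 285.6  43.7] yaw -6.75 tilt [-0. -0.] open 25.6 F [-2.  -5.5  6.4] grip 26.896271109580994
to go 80.6393377511067
```

Emit:
drive_tool(deltas=[[0.5,0,0,0,0,0],[1.5,0,0,0,0,0],[2.5,0,0,0,0,0],[3.5,0,0,0,0,0],[4.5,0,0,0,0,0]])

```text
clock: 20.63
tcp_pos: [518.5, 280.3, 43.7]
ee_rot: [[0.993, -0.118, -0.001], [-0.118, -0.993, -0.001], [-0.001, 0.001, -1.0]]
wrist_force: [-2.0, -4.5, 5.5]
opening: 25.5
grip_force: 26.9
```

Emit:
drive_tool(deltas=[[0.8,0,0,0,0,0],[1.5,0,0,0,0,0],[2.0,0,0,0,0,0],[2.3,0,0,0,0,0],[2.3,0,0,0,0,0]])

```text
clock: 21.05
tcp_pos: [542.0, 277.5, 43.8]
ee_rot: [[0.993, -0.118, 0.001], [-0.118, -0.993, -0.001], [0.001, 0.001, -1.0]]
wrist_force: [1.1, -6.0, 4.1]
opening: 25.0
grip_force: 26.8
```

```bash
sed -i 's/((-13,-9),(13,-9),(13,9),(-13,9))/((-6.5,-11),(6.5,-11),(6.5,11),(-6.5,11))/' h.py
python3 - <<'E'
from h import *
np.set_printoptions(precision=2,suppress=True)
st();L,im,d,c=gline("w7");st()
u=np.array([np.cos(np.radians(-6.85)),np.sin(np.radians(-6.85))])
H,S,V=cv2.split(cv2.cvtColor(im,cv2.COLOR_RGB2HSV))
try:
    mk=blob((H>4)&(H<22)&(S>120)&(V>60),proj(c,(540,244,31.5))[0]);ys,xs=np.nonzero(mk);P=onplane(c,np.c_[xs,ys],31.5)[:,:2];print("mark now",P.mean(0),len(xs),"go",(P.mean(0)-L)@u)
except Exception as e: print(e)
print("to go",(np.array([539.95,244.2])-L)@u)
E
```

```text
t21.05 [542.  277.5  43.8] yaw -6.78 tilt [ 0. -0.] open 25.0 F [ 1.1 -6.   4.1] grip 26.776015162467957
line [542.71 277.66] n 263 rows 277 282 cols 254 306 in tool [ 0.68 -0.2   0.  ]
t21.10 [542.  277.5  43.7] yaw -6.77 tilt [ 0. -0.] open 25.1 F [ 0.5 -5.5  4.2] grip 26.74638479948044
mark now [539.86 242.82] 580 go 1.3276552206867758
to go 1.25520636320825
```

View pics/w7.png

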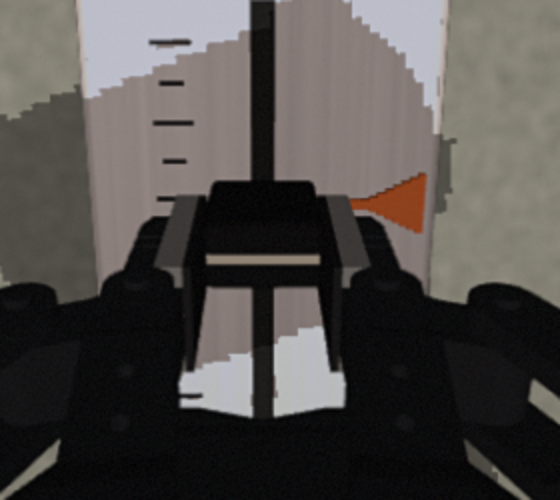

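The white line sits at crop row 259 and the mark's axis is visible at right, leaving 1.3 mm to go. Nudge it, release, lift and re-measure.

Emit:
drive_tool(deltas=[[0.06,0,0,0,0,0],[0.13,0,0,0,0,0],[0.13,0,0,0,0,0],[0.13,0,0,0,0,0],[0.13,0,0,0,0,0]])

```text
clock: 21.52
tcp_pos: [542.5, 277.5, 43.7]
ee_rot: [[0.993, -0.118, 0.0], [-0.118, -0.993, -0.001], [0.0, 0.001, -1.0]]
wrist_force: [-1.6, -5.5, 5.7]
opening: 25.4
grip_force: 26.9
```

Emit:
drive_tool(deltas=[[0,0,0,0,0,0],[0,0,0,0,0,0],[0,0,0,0,0,0],[0,0,0,0,0,0],[0,0,0,0,0,0]], claw=5)

```text
clock: 21.93
tcp_pos: [542.1, 278.4, 43.1]
ee_rot: [[0.993, -0.118, -0.0], [-0.118, -0.993, 0.0], [-0.0, -0.0, -1.0]]
wrist_force: [-0.1, 0.9, -0.2]
opening: 50.3
grip_force: 0.0
```

Emit:
drive_tool(deltas=[[0,0,-1,0,0,0],[0,0,-3,0,0,0],[0,0,-6,0,0,0],[0,0,-8,0,0,0],[0,0,-8,0,0,0]])

```text
clock: 22.35
tcp_pos: [545.9, 279.3, 129.9]
ee_rot: [[0.993, -0.118, 0.01], [-0.118, -0.993, 0.003], [0.01, -0.004, -1.0]]
wrist_force: [0.9, 0.4, 1.7]
opening: 49.9
grip_force: 0.0
```

Emit:
drive_tool(deltas=[[-1.0,0,0,0,0,0],[-2,0,0,0,0,0],[-2,0,0,0,0,0],[-2,0,0,0,0,0],[-2,0,0,0,0,0]])

```text
clock: 22.77
tcp_pos: [522.3, 280.4, 123.0]
ee_rot: [[0.993, -0.118, -0.0], [-0.118, -0.993, -0.0], [-0.0, 0.0, -1.0]]
wrist_force: [-0.3, 0.5, -0.3]
opening: 49.8
grip_force: 0.0
```

```bash
cat > chk.py <<'E'
from h import *
np.set_printoptions(precision=2,suppress=True)
st();c=get_calibration("wrist");im,d=read_camera("wrist");st()
H,S,V=cv2.split(cv2.cvtColor(im,cv2.COLOR_RGB2HSV))
u=np.array([np.cos(np.radians(-6.85)),np.sin(np.radians(-6.85))]);n=np.array([-u[1],u[0]])
g=np.array([543.9,277.4])
cor=[proj(c,np.r_[g+a*u+b*n,58.5])[0] for a,b in((-6.5,-11),(6.5,-11),(6.5,11),(-6.5,11))]
roi=cv2.fillPoly(np.zeros(V.shape,np.uint8),[np.int32(cor)],1)>0
b=blob(roi&(V>np.percentile(V[roi],50)+35));ys,xs=np.nonzero(b);L=onplane(c,np.c_[xs,ys],58.5)[:,:2].mean(0)
mk=blob((H>4)&(H<22)&(S>120)&(V>60),proj(c,(540,244,31.5))[0]);ys,xs=np.nonzero(mk);P=onplane(c,np.c_[xs,ys],31.5)[:,:2].mean(0)
print("line",L,b.sum(),"mark",P,mk.sum(),"go",(P-L)@u)
save("w8",cv2.resize(im[60:300,130:430],None,fx=2,fy=2,interpolation=cv2.INTER_CUBIC))
# top + scene check of stack
E
python3 chk.py
```

```text
t22.77 [522.3 280.4 123. ] yaw -6.76 tilt [-0. -0.] open 49.8 F [-0.3  0.5 -0.3] grip 0.0
t22.82 [522.5 280.4 123. ] yaw -6.77 tilt [-0. -0.] open 50.2 F [ 0.3 -0.4  0.6] grip 0.0
line [543.24 277.67] 141 mark [539.8  244.66] 331 go 0.5307356587335457
```

View pics/w8.png

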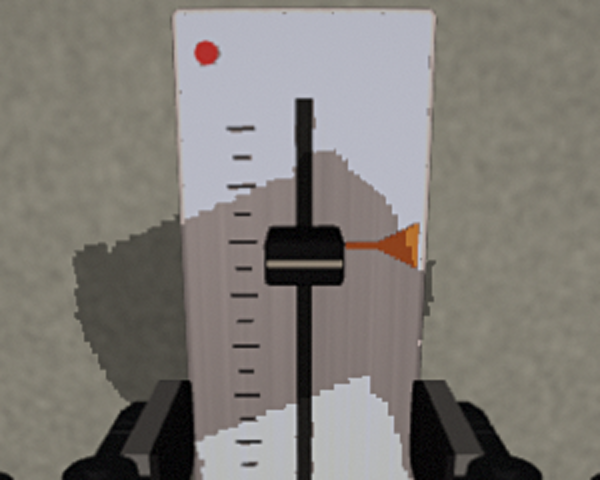

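The released grip's line (crop row 264, on the raised top) is within about 0.5 mm of the mark axis after height correction. The stack hasn't been touched since its check, and the gripper is clear. Handing in.

```bash
python3 -c "
from h import *
st();print(ctrl.finish_job())"
```

```text
t22.82 [522.5 280.4 123. ] yaw -6.77 tilt [-0. -0.] open 50.2 F [ 0.3 -0.4  0.6] grip 0.0
the job is handed in; nothing more can be done
None
```

I handed the job in at 22.8 s; it returned no verdict. By my camera measurements the diffuser sits centred in the window, the amber plate is flush on it within about 1 mm, and the dimmer's line is about 0.5 mm short of the orange mark; the glue bottle, ammonite and stone were never approached.

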